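# Change over the lever-locked holding fixture

## Robot

A 6-joint arm with a two-finger parallel gripper is mounted at the origin on the work surface. World frame = base frame: x ahead of the robot, y to its left, z up, the work surface at z = 0. Lengths are in m, angles in rad, forces in N, time in s.
With the tool pointing down it reaches from about 0.35 to 0.975 m from the base axis. Payload 4.9 kg.
Tool frame: the origin (TCP) lies midway between the tips of the shut fingers; the grasp point (between the pads) lies 19 mm behind it; z points along the fingers, y is the direction in which the jaws open and shut (so a half turn about z gives the same grasp; the last joint's range is limited). The gripper opens to 85 mm and grips with 20 to 120 N. Pads are 22 mm wide; open, the fingers measure 114 mm over their backs; the gripper's body (76 mm by 85 mm) begins 54 mm behind the grasp point. The pads swing forward as they close: fully open they stand 13 mm farther back than shut.
Start: joints at [-1.301, 0.053, 1.613, -0, 1.476, -0.119], TCP at [0.237, -0.578, 0.231] pointing down, gripper open.
Joint ranges: [-3.01, 3.01], [-1.01, 2.22], [0.06, 2.58], [-1.02, 4.17], [0.09, 2.62], [-3.14, 3.14]. Speed limits (rad/s): [2.57, 2.57, 3.14, 3.14, 3.14, 3.14].

## Interface

Orientations are given as a rotation vector (axis times angle).
In Python, from station import ctrl gives the robot as it stands.
- The arm moves only by the shell command python3 -m jog 'ROWS' [FORCE]. ROWS is JSON, one flat list of numbers, 7 for each row, row after row: the opening, from 0 (shut) to 1 (fully open), then the shift along the tool's x, y, z in m, then the turn, a rotation vector about the tool's x, y, z in degrees. A call has 1 to 10 rows; each row shifts and turns the commanded pose from where the row before left it, along the tool's axes as they then stand; what a row does not reach is not made up. A row lasts 1/8 s, in which the tool goes at most 62.5 mm and 10.7 degrees, less where a joint would pass 70% of its speed; a pose out of reach is approached as far as the arm can. A call with a gripper value outside its range is refused whole. The fingers move at their own pace and stop on an object; FORCE is the grip in N (left out, the last holds). Time passes only in rows, so rows that do not move let the fingers close. It gives the time, the measured TCP pose, the force and the opening at its end, in the units of the state.
- ctrl.get_obs(): the state, without advancing time (a new reading comes with each control period).
- ctrl.get_image(name): name is "scene" or "top" or "wrist"; returns a dict with "image" (384x512x3 uint8, blue, green, red), "camera_matrix" (3x3 intrinsics, pixels), "rvec" (rotation vector, rad) and "tvec" (3), from world to camera coordinates, as OpenCV has them; the wrist camera has in their place "mount" (4x4, takes a point from camera to tool coordinates, whose origin is the TCP and whose axes are the flange's). Camera axes: x right, y down, z forward; pixel columns grow to the right and rows downward; lengths in m; the calibration is good to about 2 mm. A picture is of the moment at which its call begins: read the wrist's pose just before it. There is no depth.
- ctrl.finish_job(): hands the job in, once; it reports no verdict.
Trained networks look in a picture, given as the dict that the camera call returned (one of the last four; its "shot" number tells which), for a name from the list of things; names that differ only in an ending like _2 or _b are one class to them, and where a whole thing is asked for, a point or a joint stands for the part that bears it (a point fixed in the world has none). Each returns a list of dicts, best first, with "p" (0 to 1); they miss things now and then, are a little off and sometimes report something else, mostly with a low value. They report only what shows in the picture. A call takes as long as a camera call. They do not tell look-alikes from the thing itself.
- ctrl.boxes_of(target, picture): "box" ([centre column, centre row, width, height] in pixels, round what is visible of it).
The state is a dict: "t": time; "q": joint angles; "dq": joint speeds; "effort": joint torques, N m; "tool_pos": TCP position; "tool_rot": TCP orientation; "contact_force": force on the tool from outside, world axes, zero at the start; "wrist_torque": the same for the moment, N m; "opening": finger opening in m.
Only numpy, scipy, OpenCV 4.12 (cv2) and the standard library are available. Lean on these libraries where they do the work, as an engineer would, in place of code of your own. Each camera call takes 0.05 s, during which the arm holds its last target. There are 200 camera calls.

## Task

Change over the three-station fixture: throw its lever from the clamp notch (two lines) into the open notch (one line), take out every finished part (grooved top) and stand it upright in the grey tray, and set every raw blank from the bench on a station of its own, slot fully down over the key and toe on the side where that station's hold-down tongue comes in. Only when all that is done throw the lever back into the clamp notch so that the tongues lock the blanks, and leave the hammer, brush and can alone.

Things in the scene. Friction and masses are not known exactly. Their poses are not given: they have to be found in the camera images.
- fixture: dark steel three-station holding fixture, fixed. Origin on the bench surface under the middle station; x points away from the robot at yaw 0, y along the row towards the lever. Base plate 20 mm thick: stations' part y = -145 to 155 mm, x = -45 to 80 mm; quadrant plate under the lever y = 155 to 295 mm, x = -70 to 80 mm
- comb_mid (a point): centre of the back bar of the sliding aluminium comb (bar at fixture x = 52 to 64 mm). Three flat tongues 12 mm wide reach from it forwards to x = -12 mm, undersides 23 mm, tops 31 mm above the base top. The lever slides the comb along y, 20 mm per rad
- tongue1 (a point): middle of the tongue of station 1 (the others at 96 mm pitch). Clamp notch: tongue at y = 22 to 34 mm from its station, 3 mm above the block's toe, so blocks can go neither in nor out. Open notch: y = 42 to 54 mm, clear of the blocks
- station0 (a point): station 0, at the -y end of the row (96 mm pitch). Point on the base plate's top (20 mm above the bench) at the middle of the key, axes as the fixture. Key: bar along x, 40 mm long, 12 mm wide, 11 mm high, top narrowed to 8 mm; end stops 6 mm high, 24.5 mm in front and behind. A block is home with its origin here, slot over the key, toe to +y
- station1 (a point): station 1, in the middle of the row (96 mm pitch). Point on the base plate's top (20 mm above the bench) at the middle of the key, axes as the fixture. Key: bar along x, 40 mm long, 12 mm wide, 11 mm high, top narrowed to 8 mm; end stops 6 mm high, 24.5 mm in front and behind. A block is home with its origin here, slot over the key, toe to +y
- station2 (a point): station 2, next to the lever of the row (96 mm pitch). Point on the base plate's top (20 mm above the bench) at the middle of the key, axes as the fixture. Key: bar along x, 40 mm long, 12 mm wide, 11 mm high, top narrowed to 8 mm; end stops 6 mm high, 24.5 mm in front and behind. A block is home with its origin here, slot over the key, toe to +y
- lever (a joint): lever angle, vertical hinge, counter-clockwise from above positive, 0 to 1.5 rad. Clamp notch (two white lines) at 0.25, open notch (one white line) at 1.25: sprung detents that draw the lever in from about 0.08 rad and take 5 to 9 N at the knob to leave. Elsewhere it stays by friction (about 1.5 N). At 0.75 the arm points to the fixture's +y; opening swings the knob to -x
- lever_knob (a point): middle of the grip of the lever's upright round black knob (28 mm diameter, from 56 to 102 mm above the bench); this point is 84 mm above the bench, 95 mm from the hinge axis. The knob is fixed to the lever; a grip can slip round it as it swings
- lever_hinge (a point): point on the lever's vertical hinge axis at the height of lever_knob (at fixture x = 0, y = 170 mm)
- blank1: raw blank, flat-topped, standing on the bench; may be absent. L-shaped aluminium block, 0.2 to 0.4 kg, 44 mm along x, 64 mm along y, 70 mm tall, origin at the centre of its underside. Foot 20 mm thick; stem over y = -32 to 0 mm, full width, 70 mm tall; toe over y = 0 to 32 mm. Slot 16 mm wide, 13 mm deep in the underside along x at y = 0
- blank2: raw blank, flat-topped, standing on the bench; may be absent. L-shaped aluminium block, 0.2 to 0.4 kg, 44 mm along x, 64 mm along y, 70 mm tall, origin at the centre of its underside. Foot 20 mm thick; stem over y = -32 to 0 mm, full width, 70 mm tall; toe over y = 0 to 32 mm. Slot 16 mm wide, 13 mm deep in the underside along x at y = 0
- blank3: raw blank, flat-topped, standing on the bench; may be absent. L-shaped aluminium block, 0.2 to 0.4 kg, 44 mm along x, 64 mm along y, 70 mm tall, origin at the centre of its underside. Foot 20 mm thick; stem over y = -32 to 0 mm, full width, 70 mm tall; toe over y = 0 to 32 mm. Slot 16 mm wide, 13 mm deep in the underside along x at y = 0
- part1: finished part, starts locked in a station; may be absent. Stem top has a groove 14 mm wide, 14 mm deep along x. L-shaped aluminium block, 0.2 to 0.4 kg, 44 mm along x, 64 mm along y, 70 mm tall, origin at the centre of its underside. Foot 20 mm thick; stem over y = -32 to 0 mm, full width, 70 mm tall; toe over y = 0 to 32 mm. Slot 16 mm wide, 13 mm deep in the underside along x at y = 0
- part2: finished part, starts locked in a station; may be absent. Stem top has a groove 14 mm wide, 14 mm deep along x. L-shaped aluminium block, 0.2 to 0.4 kg, 44 mm along x, 64 mm along y, 70 mm tall, origin at the centre of its underside. Foot 20 mm thick; stem over y = -32 to 0 mm, full width, 70 mm tall; toe over y = 0 to 32 mm. Slot 16 mm wide, 13 mm deep in the underside along x at y = 0
- part3: finished part, starts locked in a station; may be absent. Stem top has a groove 14 mm wide, 14 mm deep along x. L-shaped aluminium block, 0.2 to 0.4 kg, 44 mm along x, 64 mm along y, 70 mm tall, origin at the centre of its underside. Foot 20 mm thick; stem over y = -32 to 0 mm, full width, 70 mm tall; toe over y = 0 to 32 mm. Slot 16 mm wide, 13 mm deep in the underside along x at y = 0
- blank1_toe (a point): middle of the top of blank1's toe, at y = 26 mm, z = 20 mm in its frame
- blank2_toe (a point): middle of the top of blank2's toe, at y = 26 mm, z = 20 mm in its frame
- blank3_toe (a point): middle of the top of blank3's toe, at y = 26 mm, z = 20 mm in its frame
- tray_in (a point): centre of the inner floor (4 mm above the bench) of the grey open tray for finished parts, inside 107 mm along its x and 214 mm along its y, walls 30 mm high; the tray is loose (0.8 kg)
- hammer: bystander: hammer lying on the bench, 240 mm long, loose
- brush: bystander: bench brush lying on the bench, 200 mm long, loose
- oil: bystander: plain steel can, 60 mm diameter, 130 mm tall, loose, standing on the bench
There are look-alikes about, which are no part of the job. What is shaped like the blank2 but black is not meant. Leave any red look-alike of the blank1 alone.

How it is judged:
By the outcome, as a careful person would: the job done as asked, in the order asked, and still so for the second after the job is handed in, with the robot touching nothing.
Of part1, part2, part3 only 2 to 3 are there at a start; the rules pass over those that are not, and their reading is None.
Of blank1, blank2, blank3 only 2 to 3 are there at a start; the rules pass over those that are not, and their reading is None.
At some moment in a run one of tray may be knocked a few centimetres aside while the robot is not near it.
Once in a run the grip may slacken for a moment while it holds something.
It also fails if it takes over 210 s, if anything falls off the work surface, if the arm or the gripper's body presses on something with over 40 N, if the wrist force passes 120 N, or if a joint passes its speed limit or range.

## Working session

There is one attempt and no reset: what is moved stays moved. The work goes in short steps, Python scripts to look and compute and a shell command to move; the robot and the scene stay as the last step left them, time stands still between calls to the robot, and variables do not carry over. Pictures are saved under pics/ and viewed, about 12 in all and at most 16, crops included, and the job is handed in when it is done.

```bash
ls; mkdir -p pics
python3 - <<'E'
from station import ctrl
import cv2,numpy as np
o=ctrl.get_obs(); print({k:np.round(v,3).tolist() for k,v in o.items()})
for n in ["scene","top"]:
    p=ctrl.get_image(n); cv2.imwrite(f"pics/{n}0.png",cv2.resize(p["image"],None,fx=1.5,fy=1.5,interpolation=cv2.INTER_CUBIC))
    print(n,np.round(p["camera_matrix"],1).tolist(),np.round(p["rvec"],3),np.round(p["tvec"],3))
    for t in ["fixture","comb_mid","lever","lever_knob","blank1","part1","tray_in","hammer","brush","oil","station0"]:
        try: print(t,[(np.round(b["box"]).astype(int).tolist(),round(b["p"],2)) for b in ctrl.boxes_of(t,p)][:7])
        except Exception as e: print(t,e)
E
```

```text
pics
{'t': 0.0, 'q': [-1.301, 0.053, 1.614, -0.0, 1.476, -0.119], 'dq': [0.001, -0.001, 0.0, 0.0, -0.001, 0.001], 'effort': [0.001, -39.369, -37.017, 0.0, 0.007, -0.0], 'tool_pos': [0.237, -0.578, 0.23], 'tool_rot': [-3.08, -0.606, 0.0], 'contact_force': [0.409, 0.547, -0.004], 'wrist_torque': [-0.007, 0.044, -0.021], 'opening': 0.086}
scene [[370.5, 0.0, 249.4], [0.0, 370.5, 192.1], [0.0, 0.0, 1.0]] [ 1.031  2.489 -0.944] [ 0.362 -0.213  1.406]
fixture [([236, 231, 135, 116], 0.61)]
comb_mid [([212, 219, 73, 65], 0.79), ([236, 230, 130, 114], 0.48)]
lever [([257, 245, 17, 38], 0.68), ([299, 219, 24, 32], 0.49)]
lever_knob [([257, 244, 17, 39], 0.58), ([234, 236, 129, 106], 0.37), ([234, 218, 25, 37], 0.22)]
blank1 [([300, 219, 21, 33], 0.96), ([283, 178, 22, 28], 0.91), ([328, 203, 23, 33], 0.84), ([248, 172, 24, 23], 0.83), ([270, 197, 21, 29], 0.56)]
part1 [([213, 199, 15, 32], 0.72), ([233, 217, 25, 32], 0.7), ([206, 151, 66, 50], 0.32)]
tray_in [([205, 153, 64, 49], 0.95), ([257, 247, 21, 42], 0.61)]
hammer [([358, 273, 91, 29], 0.8), ([270, 195, 23, 35], 0.63)]
brush [([316, 31
[... 326 characters left out ...]
55, 218, 85, 47], 0.37)]
comb_mid [([265, 146, 114, 36], 0.79), ([245, 151, 162, 61], 0.64), ([354, 220, 85, 50], 0.38)]
lever [([195, 140, 42, 34], 0.89)]
lever_knob [([197, 139, 42, 33], 0.59)]
blank1 [([280, 217, 29, 27], 0.83), ([234, 208, 26, 23], 0.79), ([179, 252, 24, 23], 0.68), ([105, 196, 66, 80], 0.61), ([192, 208, 26, 22], 0.57), ([247, 248, 21, 27], 0.57), ([247, 149, 165, 62], 0.4)]
part1 [([247, 152, 163, 62], 0.71), ([240, 155, 26, 23], 0.63)]
tray_in [([353, 216, 80, 47], 0.63), ([246, 154, 165, 62], 0.36)]
hammer [([106, 196, 69, 84], 0.94)]
brush [([116, 137, 25, 74], 0.88)]
oil [([388, 151, 34, 32], 0.88), ([190, 208, 31, 26], 0.49)]
station0 [([243, 152, 163, 64], 0.93)]
```

View pics/scene0.png

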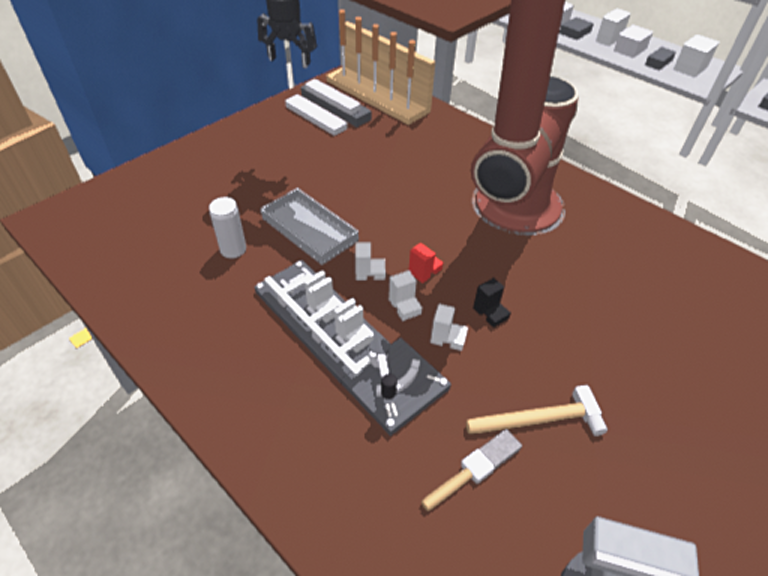

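View pics/top0.png

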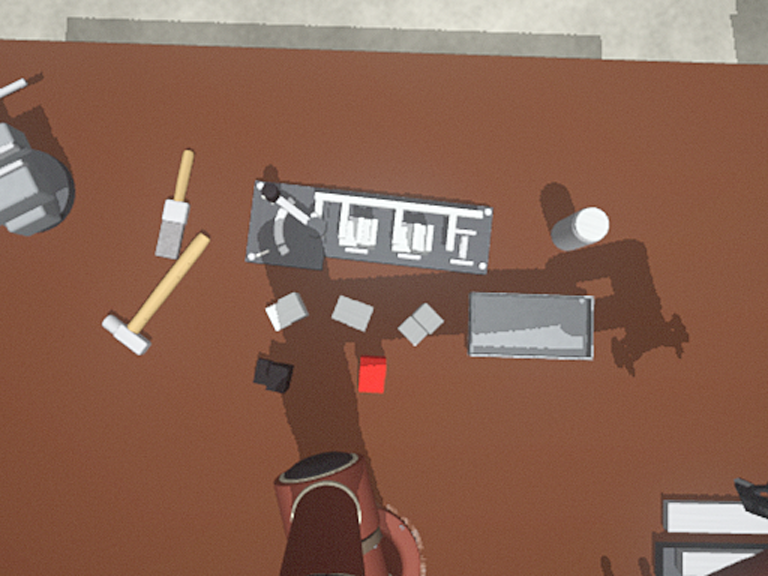

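The scene shows the fixture with parts in stations 1 and 2 at (320,290) and (352,325). Station 0 is empty. Three grey blanks are at (370,262), (405,295) and (447,325). The red (424,260) and black (490,303) look-alikes stay put. The lever knob is at (389,383), at the two-line notch. The top view matches, with blanks at (287,312), (352,312) and (420,325), the tray at (531,326) and the can at (580,228).

```bash
cat > h.py <<'E'
import numpy as np,cv2,json
from station import ctrl
from scipy.spatial.transform import Rotation as Rn
def ext(p,o=None):
    if "mount" in p:
        T=np.eye(4);T[:3,:3]=Rn.from_rotvec(o["tool_rot"]).as_matrix();T[:3,3]=o["tool_pos"]
        W=np.linalg.inv(T@np.array(p["mount"]));return W[:3,:3],W[:3,3]
    return cv2.Rodrigues(np.array(p["rvec"],float))[0],np.array(p["tvec"],float).ravel()
def ray(p,uv,z,o=None):
    R,t=ext(p,o);K=np.array(p["camera_matrix"]);d=R.T@np.linalg.inv(K)@np.array([uv[0],uv[1],1.]);c=-R.T@t
    return c+d*(z-c[2])/d[2]
def proj(p,X,o=None):
    R,t=ext(p,o);K=np.array(p["camera_matrix"]);x=(K@(R@np.atleast_2d(X).T+t[:,None])).T;return x[:,:2]/x[:,2:]
def yaw(o=None):
    # direction of tool y in world, deg
    o=o or ctrl.get_obs();R=Rn.from_rotvec(o["tool_rot"]).as_matrix();return np.degrees(np.arctan2(R[1,1],R[0,1]))
def need(pos,jaw=None):
    """shift in tool axes and turn about tool z (deg) to put TCP at pos with jaw direction jaw (deg, mod 180)"""
    o=ctrl.get_obs();R=Rn.from_rotvec(o["tool_rot"]).as_matrix();d=R.T@(np.array(pos)-o["tool_pos"])
    tilt=Rn.from_rotvec(o["tool_rot"]).as_matrix()[:,2]
    r=None
    if jaw is not None: r=-((jaw-yaw(o)+90)%180-90)
    print("now",np.round(o["tool_pos"],4),"jaw",round(yaw(o),1),"tilt",np.round(tilt[:2],3),"q6",round(o["q"][5],2),"t",round(o["t"],2),"-> shift mm",np.round(d*1000,1),"turn z",None if r is None else round(r,1))
def snap(n,name=None,crop=None,f=1):
    o=ctrl.get_obs();p=ctrl.get_image(n)
    if name:
        im=p["image"]
        if crop: im=im[crop[1]:crop[3],crop[0]:crop[2]]
        cv2.imwrite(f"pics/{name}.png",cv2.resize(im,None,fx=f,fy=f,interpolation=cv2.INTER_CUBIC))
    return p,o
E
python3 - <<'E'
from h import *
p,o=snap("top","topc",(150,110,410,270),3)
from scipy.optimize import least_squares
F=np.array([[.08,.295,.02],[-.07,.295,.02],[.08,-.145,.02],[-.045,-.145,.02]])
U=np.array([[258,181],[246,262],[491,206],[487,273]])/1.5
def W(a): 
    c,s=np.cos(a[2]),np.sin(a[2]);return F@np.array([[c,-s,0],[s,c,0],[0,0,1]]).T+[a[0],a[1],0]
r=least_squares(lambda a:(proj(p,W(a))-U).ravel(),[.7,0,0]);print(r.x,np.round(r.fun,1))
for n,u,z in [("tray",(531,326),.03),("b1",(290,309),.07),("b2",(352,312),.07),("b3",(420,325),.07),("can",(592,222),.13),("red",(372,375),.07),("blk",(265,372),.07)]:
    print(n,np.round(ray(p,np.array(u)/1.5,z),3))
E
```

```text
[ 0.5871975  -0.07784097 -0.077905  ] [-2.  -0.3 -0.2 -0.   1.9 -0.   0.4  0.3]
tray [ 0.437 -0.297  0.03 ]
b1 [0.457 0.132 0.07 ]
b2 [0.454 0.025 0.07 ]
b3 [ 0.434 -0.093  0.07 ]
can [ 0.612 -0.369  0.13 ]
red [ 0.347 -0.012  0.07 ]
blk [0.348 0.172 0.07 ]
```

View pics/topc.png

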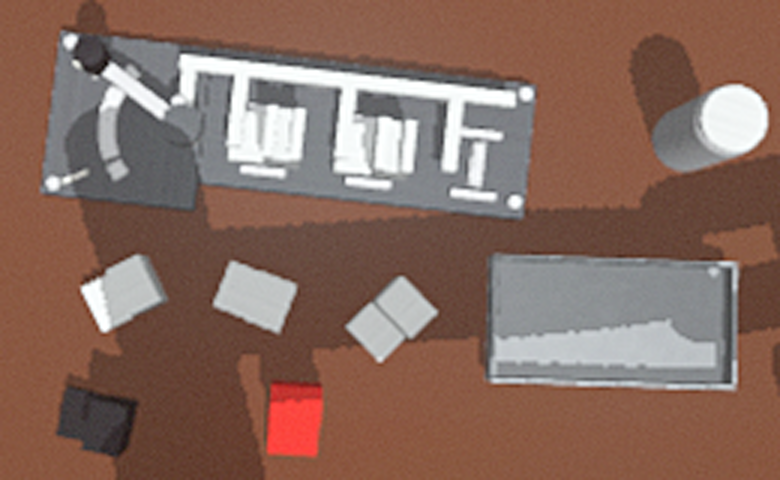

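Run:
```python
from h import *
p,o=snap("top")
from scipy.optimize import least_squares
F=np.array([[.08,.295,.02],[-.07,.295,.02],[.08,-.145,.02],[-.045,-.145,.02]])
U=np.array([[63,30],[41,194],[534,88],[523,217]])/3+[150,110]
def W(a): 
    c,s=np.cos(a[2]),np.sin(a[2]);return F@np.array([[c,-s,0],[s,c,0],[0,0,1]]).T+[a[0],a[1],0]
r=least_squares(lambda a:(proj(p,W(a))-U).ravel(),[.7,0,0]);print(r.x,np.round(r.fun,1))
print(proj(p,[[.587,-.078,.02],[0.587,0.1,.02]]))
need([.52,-.03,.40],-5)
```

```text
[ 0.58539281 -0.0770128  -0.08633865] [-0.9  0.2 -0.3 -0.3  1.1 -0.9  0.2  1. ]
[[274.14244401 160.57960623]
 [209.11172128 158.8182473 ]]
now [ 0.2369 -0.5783  0.2313] jaw -67.7 tilt [-0. -0.] q6 -0.12 t 1.3 -> shift mm [ 469.8 -400.1 -168.7] turn z -62.7
```

```bash
python3 -m jog '[1,0,0,-0.06,0,0,0, 1,0,0,-0.06,0,0,0, 1,0.04,-0.034,-0.024,0,0,0, 1,0.04,-0.034,-0.024,0,0,0, 1,0.04,-0.034,0,0,0,0, 1,0.04,-0.034,0,0,0,0, 1,0.04,-0.034,0,0,0,0, 1,0.04,-0.034,0,0,0,0, 1,0.04,-0.034,0,0,0,0, 1,0.04,-0.034,0,0,0,0]' 60
python3 -m jog '[1,0.04,-0.034,0,0,0,0, 1,0.04,-0.034,0,0,0,0, 1,0.04,-0.034,0,0,0,0, 1,0.035,-0.03,0,0,0,0, 1,0,0,0,0,0,-10.4, 1,0,0,0,0,0,-10.4, 1,0,0,0,0,0,-10.4, 1,0,0,0,0,0,-10.4, 1,0,0,0,0,0,-10.4, 1,0,0,0,0,0,-10.4]'
python3 - <<'E'
from h import *
need([.52,-.03,.40],-5)
p,o=snap("wrist","w1",None,1.5)
print(np.round(p["camera_matrix"],1).tolist(),np.round(p["mount"],3).tolist())
E
```

```text
t: 2.55
tool_pos: [0.4304, -0.2037, 0.3995]
tool_rot: [3.082, 0.607, 0.001]
contact_force: [0.3, -0.8, 0.3]
opening: 0.085
t: 3.8
tool_pos: [0.5233, -0.0244, 0.3994]
tool_rot: [2.316, 2.123, 0.0]
contact_force: [-0.6, 0.1, 0.2]
opening: 0.0855
now [ 0.5233 -0.0244  0.3994] jaw -5.0 tilt [ 0. -0.] q6 -0.1 t 3.8 -> shift mm [-5.9 -2.8 -0.6] turn z 0.0
[[339.1, 0.0, 253.7], [0.0, 339.1, 190.8], [0.0, 0.0, 1.0]] [[-0.001, -0.945, -0.326, 0.085], [1.0, -0.001, -0.001, -0.001], [0.001, -0.326, 0.945, -0.143], [0.0, 0.0, 0.0, 1.0]]
```

View pics/w1.png

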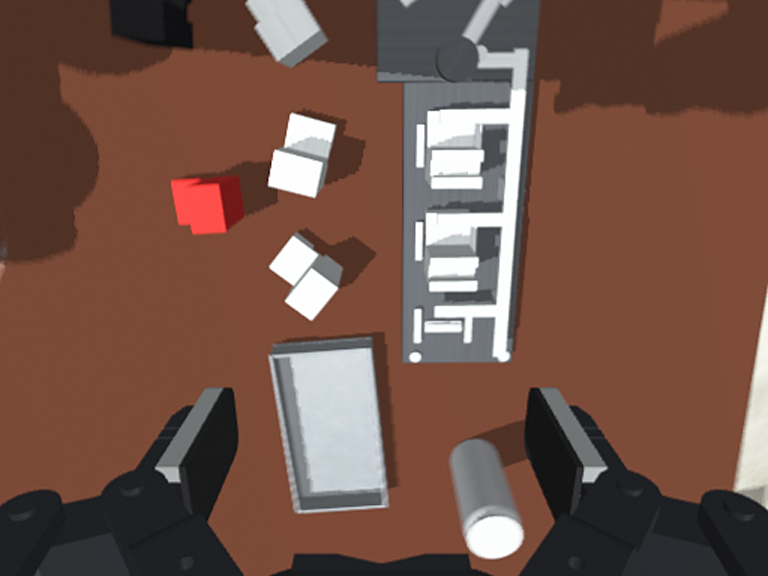

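Wrist view (1.5x): the fixture runs vertically at columns 403–520. Station 2's part is at (456,165), station 1's at (453,268), and empty station 0 is at (445,326). For the blanks, b2's stem is at (298,172) with its toe upward, b3's stem is at (313,293) with its toe at (297,258), and b1 is at (287,30). Red is at (207,205), the tray at (330,430).

```bash
cat >> h.py <<'E'
from scipy.optimize import least_squares
def fit(p,o,F,U,x0):
    F=np.array(F,float);U=np.array(U,float)
    def W(a):
        c,s=np.cos(a[2]),np.sin(a[2]);return F@np.array([[c,-s,0],[s,c,0],[0,0,1]]).T+[a[0],a[1],0]
    r=least_squares(lambda a:(proj(p,W(a),o)-U).ravel(),x0)
    print("pose",np.round(r.x[:2],4),"yaw deg",round(np.degrees(r.x[2]),1),"res px",np.round(r.fun,1));return r.x
def fx(f,X):
    c,s=np.cos(f[2]),np.sin(f[2]);X=np.array(X,float);return np.array([f[0]+c*X[0]-s*X[1],f[1]+s*X[0]+c*X[1],X[2]])
E
python3 - <<'E'
from h import *
p,o=snap("wrist")
f=fit(p,o,[[-.045,-.145,.02],[-.045,.155,.02],[-.07,.155,.02],[.08,-.145,.02]],np.array([[403,362],[404,82],[377,82],[513,361]])/1.5,[.585,-.077,-.086])
print("b2");fit(p,o,[[-.022,0,.07],[.022,0,.07],[.022,-.032,.07],[-.022,-.032,.07],[-.022,.032,.02],[.022,.032,.02]],np.array([[274,150],[327,157],[318,197],[269,187],[290,113],[336,123]])/1.5,[.45,.02,-.2])
print("b3");fit(p,o,[[-.022,0,.07],[.022,0,.07],[.022,-.032,.07],[-.022,-.032,.07]],np.array([[285,295],[316,268],[341,290],[313,319]])/1.5,[.44,-.09,.7])
print("tray");fit(p,o,[[-.0535,.107,.004],[.0535,.107,.004],[.0535,-.107,.004],[-.0535,-.107,.004]],np.array([[287,353],[371,349],[379,490],[301,493]])/1.5,[.437,-.297,0])
for l in (.25,1.25):
    a=np.pi/2+l-.75;k=fx(f,[.095*np.cos(a),.17+.095*np.sin(a),.065]);print("knob",l,np.round(k,4))
a=np.pi/2-.5;need(fx(f,[.095*np.cos(a),.12+.095*np.sin(a),.25]),np.degrees(f[2]))
E
```

```text
pose [ 0.5878 -0.0731] yaw deg -4.0 res px [ 0.4  0.6 -0.3 -0.5  0.2 -0.2 -0.2  0.3]
b2
pose [0.4538 0.0283] yaw deg -16.4 res px [ 1.2  0.1 -2.   2.2  0.2 -1.3  1.4 -1.1  0.1  0.1 -0.8 -0.2]
b3
pose [ 0.4391 -0.092 ] yaw deg 40.1 res px [ 1.2  1.5  0.6 -0.5 -0.2 -0.5 -1.6 -0.4]
tray
pose [ 0.4421 -0.3027] yaw deg -2.6 res px [-2.7 -2.5  2.2 -2.   1.5  3.1 -1.   2.8]
knob 0.25 [0.6507 0.1766 0.065 ]
knob 1.25 [0.5598 0.1829 0.065 ]
now [ 0.5233 -0.0244  0.3994] jaw -5.3 tilt [ 0. -0.] q6 -0.1 t 3.9 -> shift mm [162.  109.3 149.4] turn z -1.4
```

```bash
python3 -m jog '[1,0.036,0.02,0.02,0,0,-1, 1,0.036,0.02,0.02,0,0,0, 1,0.036,0.02,0.03,0,0,0, 1,0.036,0.02,0.03,0,0,0, 1,0.036,0.02,0.03,0,0,0, 1,0.03,0.011,0.03,0,0,0, 1,0,0,0.03,0,0,0, 1,0,0,0,0,0,0]'
python3 - <<'E'
from h import *
need([.6507,.1766,.065],-4)
p,o=snap("wrist","w2",None,1.5)
print(np.round(proj(p,[[.6507,.1766,.102]],o)*1.5))
for t in ("lever_knob","lever"): print([(np.round(np.array(b["box"])*1.5),round(b["p"],2)) for b in ctrl.boxes_of(t,p)])
E
```

```text
t: 4.9
tool_pos: [0.6485, 0.1763, 0.2053]
tool_rot: [-2.303, -2.131, 0.009]
contact_force: [-0.1, -0.2, -0.1]
opening: 0.0854
now [0.6485 0.1763 0.2053] jaw -4.4 tilt [-0.007 -0.001] q6 0.23 t 4.9 -> shift mm [  0.7   3.1 140.3] turn z -0.4
[[388. 284.]]
[(array([356., 330., 132., 176.]), 0.73), (array([209.,  32., 129.,  65.]), 0.7)]
[(array([358., 334., 135., 177.]), 0.8), (array([319., 482.,  78., 144.]), 0.26)]
```

View pics/w2.png

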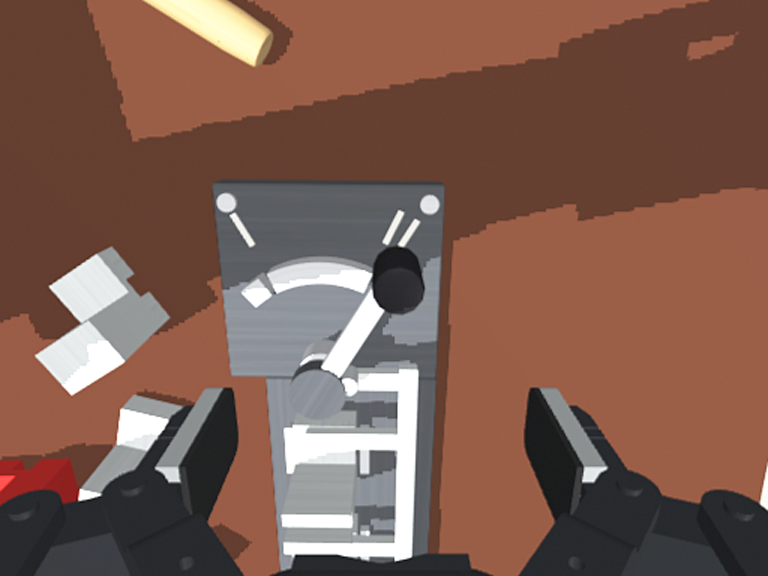

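Knob top at (400,288), close to the two white lines at (400,230). The single line is at (243,230). b1 is on the left at (100,320).

Run:
```python
from h import *
p,o=snap("wrist")
f=fit(p,o,[[-.07,.295,.02],[.08,.295,.02],[-.07,.155,.02],[-.045,.155,.02]],np.array([[213,182],[443,182],[232,377],[267,378]])/1.5,[.585,-.077,-.086])
k=ray(p,np.array([400,288])/1.5,.102,o);print("knob",k)
h=ray(p,np.array([319,395])/1.5,.064,o);print("hinge?",h)
for l in (.25,1.25):
    a=np.pi/2+l-.75;print("knob",l,np.round(fx(f,[.095*np.cos(a),.17+.095*np.sin(a),.065]),4))
need([k[0],k[1],.065],-4)
```

```text
pose [ 0.5926 -0.0753] yaw deg -4.3 res px [-0.5  1.4 -0.2  0.9  0.8 -1.1 -0.  -1.9]
knob [0.66065488 0.17184724 0.102     ]
hinge? [0.60371101 0.08890004 0.064     ]
knob 0.25 [0.6569 0.174  0.065 ]
knob 1.25 [0.5661 0.1808 0.065 ]
now [0.6514 0.176  0.2118] jaw -4.4 tilt [0.004 0.001] q6 0.23 t 5.1 -> shift mm [ -3.5   9.  146.8] turn z -0.4
```

```bash
python3 -m jog '[1,-0.002,0.006,0.03,0,0,0, 1,0,0,0.04,0,0,0, 1,0,0,0.04,0,0,0, 1,0,0,0.037,0,0,0, 1,0,0,0,0,0,0, 0.2,0,0,0,0,0,0, 0.2,0,0,0,0,0,0, 0.2,0,0,0,0,0,0, 0.2,0,0,0,0,0,0, 0.2,0,0,0,0,0,0]' 40
python3 -c "
from h import *
p,o=snap('top','t2',(140,110,270,180),4)
need([.657,.1735,.065],-4.2)"
```

```text
t: 6.35
tool_pos: [0.6567, 0.1739, 0.0644]
tool_rot: [2.303, 2.136, 0.001]
contact_force: [-3.4, -0.2, 5.4]
opening: 0.0273
now [0.6567 0.1739 0.0644] jaw -4.3 tilt [0.001 0.   ] q6 0.22 t 6.4 -> shift mm [-0.4  0.3 -0.6] turn z -0.1
```

View pics/t2.png

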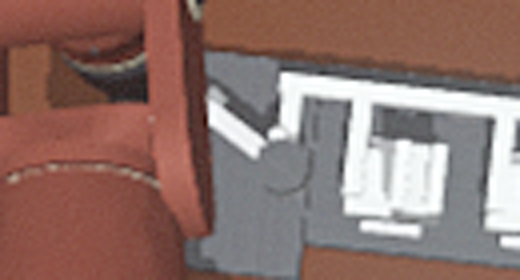

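Knob gripped at 27 mm opening. Now the opening arc.

```bash
python3 -m jog '[0.2,0.0041,-0.0085,0,0,0,0, 0.2,0.0033,-0.0089,0,0,0,0, 0.2,0.0023,-0.0092,0,0,0,0, 0.2,0.0014,-0.0094,0,0,0,0, 0.2,0.0005,-0.0095,0,0,0,0, 0.2,-0.0005,-0.0095,0,0,0,0, 0.2,-0.0014,-0.0094,0,0,0,0, 0.2,-0.0023,-0.0092,0,0,0,0, 0.2,-0.0033,-0.0089,0,0,0,0, 0.2,-0.0041,-0.0085,0,0,0,0]'
python3 -m jog '[0.2,0,0,0,0,0,0, 0.2,0,0,0,0,0,0]'
```

```text
t: 7.65
tool_pos: [0.5712, 0.1851, 0.0649]
tool_rot: [2.3, 2.134, 0.031]
contact_force: [11.4, 6.8, -5.8]
opening: 0.0272
t: 7.9
tool_pos: [0.5664, 0.1829, 0.0644]
tool_rot: [-2.302, -2.137, -0.008]
contact_force: [-1.7, 6.1, 5.3]
opening: 0.0273
```

```bash
python3 -m jog '[0.6,0,0,0,0,0,0, 0.6,0,0,0,0,0,0, 0.6,0,0,-0.04,0,0,0, 0.6,0,0,-0.05,0,0,0, 1,0,0,-0.05,0,0,0, 1,-0.03,0.01,-0.05,0,0,0, 1,-0.04,0.01,0,0,0,0, 1,-0.04,0.01,0,0,0,0, 1,0,0,0,0,0,0, 1,0,0,0,0,0,0]'
python3 - <<'E'
from h import *
p,o=snap("wrist","w3",None,1.5)
f=[.590,-.0745,np.radians(-4.2)]
for y in (96,0): print(np.round(proj(p,[fx(f,[a,b+y/1000,.09]) for a,b in [(-.022,0),(.022,0),(.022,-.032),(-.022,-.032)]],o)*1.5).tolist())
need(fx(f,[0,.08,.065]),-4.2)
E
```

```text
t: 9.15
tool_pos: [0.5869, 0.0688, 0.2518]
tool_rot: [-2.304, -2.135, 0.001]
contact_force: [-0.1, 0.2, -0.3]
opening: 0.0856
[[369.0, 324.0], [437.0, 324.0], [435.0, 368.0], [370.0, 368.0]]
[[371.0, 448.0], [433.0, 448.0], [431.0, 485.0], [371.0, 485.0]]
now [0.5868 0.0693 0.2518] jaw -4.3 tilt [-0.001  0.   ] q6 0.07 t 9.2 -> shift mm [-63.2  14.  186.8] turn z -0.1
```

View pics/w3.png

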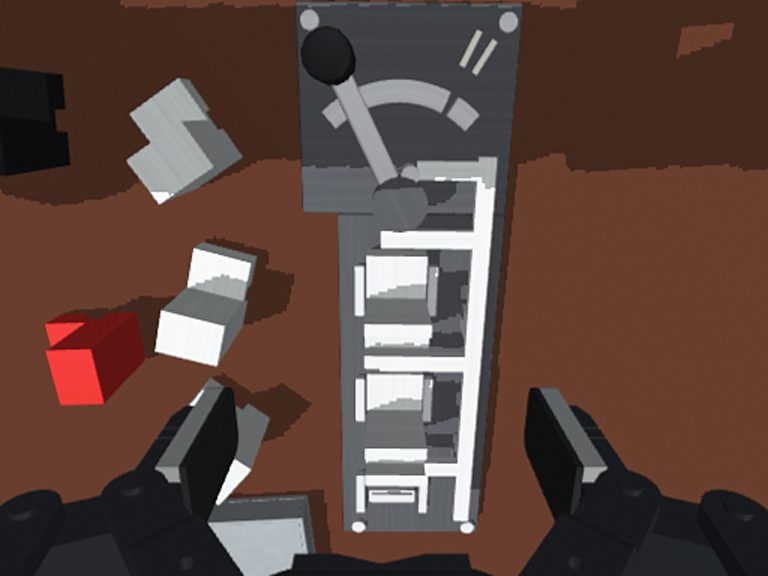

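The lever knob is at (328,53), opposite the single line, so the lever is open. The tongues at (430,240), (415,362) and (447,470) clear the toes. The grooved stems are at (398,345) and (397,460).

Run:
```python
from h import *
p,o=snap("wrist")
f=fit(p,o,[[-.045,.155,.02],[-.045,-.145,.02],[-.07,.295,.02],[.08,.295,.02],[-.022,.096,.09],[.022,.096,.09],[-.022,0,.09],[.022,0,.09]],np.array([[339,213],[343,532],[296,3],[523,3],[364,324],[432,324],[366,449],[429,449]])/1.5,[.585,-.077,-.086])
need(fx(f,[0,.08,.045]),np.degrees(f[2]))
h=[[-.022,0,.07],[.022,0,.07],[.022,-.032,.07],[-.022,-.032,.07],[-.022,.032,.02],[.022,.032,.02]]
print("b1");fit(p,o,[[.022,.0,.07],[.022,-.032,.07],[-.022,-.032,.07],[-.022,0,.07]],np.array([[194,80],[210,112],[156,150],[130,113]])/1.5,[.45,.13,-.3])
print("b2");fit(p,o,h,np.array([[168,309],[222,323],[218,367],[156,351],[194,243],[257,257]])/1.5,[.45,.02,-.2])
```

```text
pose [ 0.5865 -0.0743] yaw deg -4.8 res px [-1.1  0.6  0.5 -0.2 -0.8 -1.1  0.6  0.2  1.1  0.4  0.7  0.7 -0.1 -0.3
 -1.  -0. ]
now [0.5868 0.0695 0.252 ] jaw -4.3 tilt [-0.001  0.   ] q6 0.07 t 9.25 -> shift mm [-63.5  11.2 206.9] turn z 0.5
b1
pose [0.46   0.1759] yaw deg 23.1 res px [-4.3 -5.9  5.   6.4  1.5  3.9 -2.  -3.7]
b2
pose [0.4545 0.0301] yaw deg -20.0 res px [-3.1 -0.9  3.2  0.5  0.6 -2.4  0.8 -1.8  1.2  1.9 -2.8  2.7]
```

```bash
python3 -m jog '[0.75,-0.03,0.006,0.03,0,0,0.5, 0.75,-0.034,0.005,0.03,0,0,0, 0.75,0,0,0.04,0,0,0, 0.75,0,0,0.04,0,0,0, 0.75,0,0,0.04,0,0,0, 0.75,0,0,0.032,0,0,0, 0.75,0,0,0,0,0,0, 0.75,0,0,0,0,0,0]'
python3 -m jog '[0.3,0,0,0,0,0,0, 0.3,0,0,0,0,0,0, 0.3,0,0,0,0,0,0, 0.3,0,0,0,0,0,0]' 70
python3 -c "
from h import *
f=[.5865,-.0743,np.radians(-4.8)]
need(fx(f,[0,.08,.04]),-4.8)"
```

```text
t: 10.25
tool_pos: [0.5939, 0.0045, 0.0417]
tool_rot: [2.311, 2.126, 0.002]
contact_force: [-0.3, -0.6, 0.1]
opening: 0.0642
t: 10.75
tool_pos: [0.5948, 0.0039, 0.0429]
tool_rot: [2.311, 2.124, 0.004]
contact_force: [-0.3, 0.1, 5.5]
opening: 0.0433
now [0.5948 0.0039 0.0429] jaw -4.8 tilt [ 0.004 -0.   ] q6 -0.03 t 10.75 -> shift mm [ 1.4 -1.7  2.9] turn z -0.0
```

```bash
python3 -m jog '[0.3,0,0,-0.02,0,0,0, 0.3,0,0,-0.03,0,0,0, 0.3,0,0,-0.04,0,0,0, 0.3,0,0,-0.04,0,0,0, 0.3,0,0,-0.04,0,0,0, 0.3,-0.03,-0.01,0,0,0,0, 0.3,-0.05,-0.016,0,0,0,0, 0.3,-0.05,-0.016,0,0,0,0, 0.3,-0.05,-0.016,0,0,0,0, 0.3,-0.05,-0.016,0,0,0,0]'
python3 -m jog '[0.3,-0.05,-0.016,0,0,0,0, 0.3,-0.04,-0.012,0,0,0,0, 0.3,0,0,0,0,0,0, 0.3,0,0,0,0,0,0]'
python3 - <<'E'
from h import *
p,o=snap("wrist","w4",None,1.5)
t=[.442,-.303,np.radians(-2.6)]
print(np.round(proj(p,[fx(t,[a*.0535,b*.107,.004]) for a,b in [(-1,1),(1,1),(1,-1),(-1,-1)]],o)*1.5).tolist())
need(fx(t,[0,-.071,.029]),-2.6)
E
```

```text
t: 12.0
tool_pos: [0.4986, -0.2201, 0.2106]
tool_rot: [-2.313, -2.126, 0.0]
contact_force: [1.0, -0.0, -3.2]
opening: 0.0432
t: 12.5
tool_pos: [0.4642, -0.3057, 0.2103]
tool_rot: [-2.313, -2.125, -0.001]
contact_force: [0.3, 0.5, -3.5]
opening: 0.0434
[[256.0, 76.0], [424.0, 69.0], [428.0, 370.0], [289.0, 375.0]]
now [ 0.4645 -0.3054  0.2103] jaw -4.8 tilt [-0.     0.001] q6 -0.63 t 12.55 -> shift mm [-70.6 -19.9 181.3] turn z -2.2
```

View pics/w4.png

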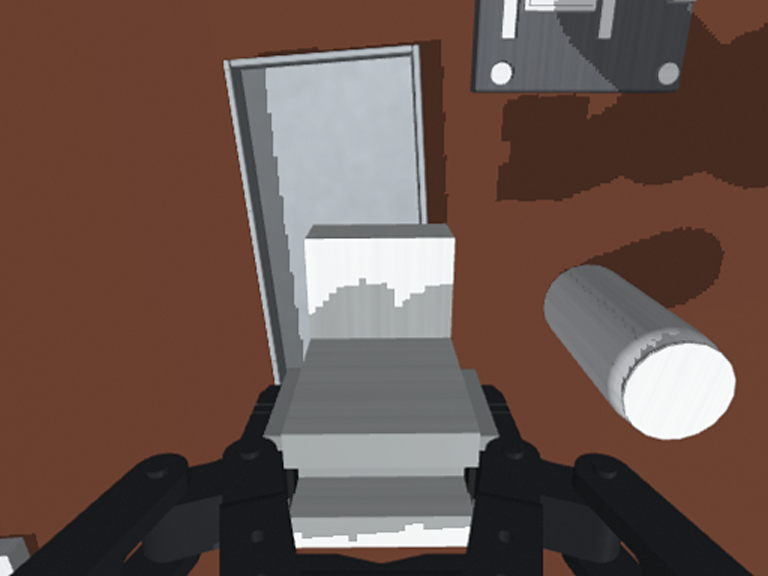

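Held part at (380,400), upright. The tray rim corners are at (231,66) and (414,53), and the can is at (680,390), clear.

Run:
```python
from h import *
p,o=snap("wrist")
for u in [(231,66),(414,53),(427,222),(282,385),(256,225)]: print(u,np.round(ray(p,np.array(u)/1.5,.032,o),4))
print([ (np.round(b["box"]),round(b["p"],2)) for b in ctrl.boxes_of("tray_in",p)])
```

```text
(231, 66) [ 0.3861 -0.1889  0.032 ]
(414, 53) [ 0.4927 -0.191   0.032 ]
(427, 222) [ 0.4948 -0.2905  0.032 ]
(282, 385) [ 0.3847 -0.4001  0.032 ]
(256, 225) [ 0.3852 -0.2832  0.032 ]
[(array([217., 141., 134., 225.]), 0.6)]
```

```bash
python3 -m jog '[0.3,-0.032,-0.01,0,0,0,0, 0.3,-0.0325,-0.01,0,0,0,0, 0.3,0,0,0,0,0,-4, 0.3,0,0,0.04,0,0,0, 0.3,0,0,0.04,0,0,0, 0.3,0,0,0.04,0,0,0, 0.3,0,0,0.035,0,0,0, 0.3,0,0,0.013,0,0,0, 0.3,0,0,0,0,0,0, 0.3,0,0,0,0,0,0]'
python3 -m jog '[0.3,0,0,0.008,0,0,0, 0.3,0,0,0.006,0,0,0, 0.3,0,0,0,0,0,0]'
python3 -c "
from h import *
need([.4395,-.368,.0269],-0.5)"
```

```text
t: 13.9
tool_pos: [0.4404, -0.3699, 0.0444]
tool_rot: [2.234, 2.203, -0.0]
contact_force: [0.5, -1.0, -3.9]
opening: 0.0437
t: 14.28
tool_pos: [0.4386, -0.3684, 0.0275]
tool_rot: [-2.236, -2.204, -0.0]
contact_force: [-0.1, -0.0, -4.1]
opening: 0.0427
now [ 0.4386 -0.3684  0.0275] jaw -0.8 tilt [-0.001  0.001] q6 -0.81 t 14.28 -> shift mm [0.4 0.9 0.6] turn z -0.3
```

```bash
python3 -m jog '[0.3,0,0,0.002,0,0,0, 0.3,0,0,0,0,0,0, 0.68,0,0,0,0,0,0, 0.68,0,0,0,0,0,0, 0.68,0,0,0,0,0,0, 0.68,0,0,-0.03,0,0,0, 0.68,0,0,-0.05,0,0,0, 0.68,0,0,-0.05,0,0,0, 0.68,0,0,-0.05,0,0,0, 0.75,0,0,0,0,0,4]'
python3 -c "
from h import *
p,o=snap('top','t3',(310,120,420,260),4)
f=[.5875,-.0743,np.radians(-4.8)]
need(fx(f,[0,-.016,.21]),-4.8)"
```

```text
t: 15.52
tool_pos: [0.4413, -0.3712, 0.213]
tool_rot: [2.307, 2.116, -0.0]
contact_force: [0.1, -0.4, -1.0]
opening: 0.0642
now [ 0.4403 -0.3701  0.21  ] jaw -5.0 tilt [ 0.004 -0.005] q6 -0.74 t 15.57 -> shift mm [291.6 120.8  -0.7] turn z -0.2
```

View pics/t3.png

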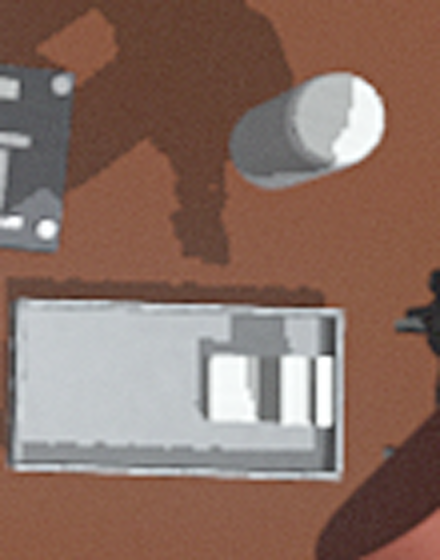

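The part stands upright in the tray at (270,390). Next is station 1's part.

```bash
python3 -m jog '[0.75,0.05,0.02,0,0,0,0, 0.75,0.05,0.02,0,0,0,0, 0.75,0.05,0.02,0,0,0,0, 0.75,0.05,0.02,0,0,0,0, 0.75,0.05,0.02,0,0,0,0, 0.75,0.042,0.021,0,0,0,0, 0.75,0,0,0,0,0,0, 0.75,0,0,0,0,0,0]'
python3 -c "
from h import *
f=[.5875,-.0743,np.radians(-4.8)]
need(fx(f,[0,-.016,.042]),-4.8)
p,o=snap('wrist','w5',None,1.5)
print(np.round(proj(p,[fx(f,[a,b-.096,.031]) for a,b in [(-.02,.004),(.02,.004),(.02,-.004),(-.02,-.004)]],o)*1.5).tolist())"
```

```text
t: 16.58
tool_pos: [0.5837, -0.0882, 0.2055]
tool_rot: [-2.311, -2.126, 0.002]
contact_force: [-0.6, 0.4, -0.5]
opening: 0.064
now [ 0.5837 -0.0882  0.2055] jaw -4.8 tilt [-0.002 -0.   ] q6 -0.19 t 16.57 -> shift mm [ -1.8   2.9 163.5] turn z 0.0
[[357.0, 358.0], [415.0, 358.0], [414.0, 368.0], [357.0, 368.0]]
```

```bash
python3 -m jog '[0.75,-0.002,0.003,0.04,0,0,0, 0.75,0,0,0.04,0,0,0, 0.75,0,0,0.04,0,0,0, 0.75,0,0,0.043,0,0,0, 0.75,0,0,0,0,0,0, 0.75,0,0,0,0,0,0, 0.3,0,0,0,0,0,0, 0.3,0,0,0,0,0,0, 0.3,0,0,0,0,0,0, 0.3,0,0,0,0,0,0]' 70
python3 -c "
from h import *
f=[.5875,-.0743,np.radians(-4.8)]
need(fx(f,[0,-.016,.042]),-4.8)"
```

```text
t: 17.88
tool_pos: [0.5877, -0.091, 0.0463]
tool_rot: [2.311, 2.125, -0.0]
contact_force: [-5.7, -0.3, 6.8]
opening: 0.0429
now [ 0.5877 -0.091   0.0463] jaw -4.8 tilt [ 0.001 -0.001] q6 -0.19 t 17.88 -> shift mm [ 0.7 -1.6  4.3] turn z -0.0
```

View pics/w5.png

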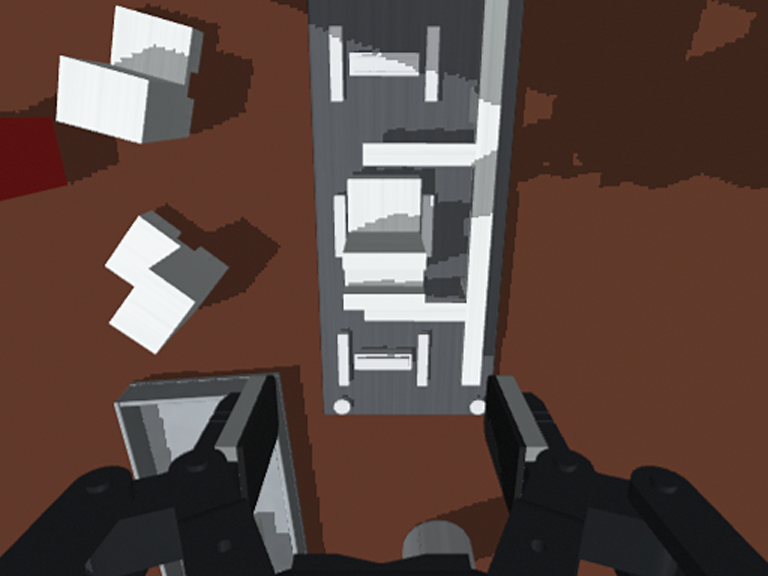

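Station keys are at (384,64) for station 2 and (383,360) for station 0. b2 is at (130,80), b3 at (165,280). The part in station 1 is gripped.

```bash
python3 -m jog '[0.3,0,0,-0.02,0,0,0, 0.3,0,0,-0.03,0,0,0, 0.3,0,0,-0.04,0,0,0, 0.3,0,0,-0.04,0,0,0, 0.3,0,0,-0.03,0,0,0, 0.3,-0.05,-0.034,0,0,0,0, 0.3,-0.05,-0.034,0,0,0,0, 0.3,-0.05,-0.034,0,0,0,0, 0.3,-0.039,-0.031,0,0,0,0, 0.3,0,0,0,0,0,-4]'
python3 -m jog '[0.3,0,0,0,0,0,0, 0.3,0,0,0,0,0,0]'
python3 - <<'E'
from h import *
need([.4395,-.268,.029],-.8)
p,o=snap("top")
print([ (np.round(b["box"]),round(b["p"],2)) for b in ctrl.boxes_of("tray_in",p)])
# key centres from the earlier w5 view
import cv2
p,o=snap("wrist");o5=dict(tool_pos=[.5837,-.0882,.2055],tool_rot=[-2.311,-2.126,.002])
s2=ray(p,np.array([384,64])/1.5,.029,o5);s0=ray(p,np.array([383,361])/1.5,.031,o5)
print(s2,s0,np.hypot(*(s2-s0)[:2]),np.degrees(np.arctan2(-(s2-s0)[0],(s2-s0)[1])))
E
```

```text
t: 19.12
tool_pos: [0.437, -0.2699, 0.2052]
tool_rot: [2.238, 2.2, -0.0]
contact_force: [1.1, 1.3, -1.9]
opening: 0.0429
t: 19.38
tool_pos: [0.4391, -0.2673, 0.2042]
tool_rot: [2.236, 2.204, 0.0]
contact_force: [-0.4, 1.2, -2.4]
opening: 0.0431
now [ 0.4391 -0.2673  0.2042] jaw -0.8 tilt [ 0.001 -0.001] q6 -0.68 t 19.38 -> shift mm [ -0.6   0.2 175.2] turn z -0.0
[(array([340., 217.,  52.,  46.]), 0.58), (array([194., 157.,  47.,  20.]), 0.55), (array([280., 216.,  29.,  26.]), 0.41)]
[0.59383747 0.02164116 0.029     ] [ 0.57756946 -0.16796082  0.031     ] 0.19029860431917026 -4.90401791441117
```

```bash
python3 -m jog '[0.3,0,0,0.05,0,0,0, 0.3,0,0,0.05,0,0,0, 0.3,0,0,0.04,0,0,0, 0.3,0,0,0.02,0,0,0, 0.3,0,0,0.008,0,0,0, 0.3,0,0,0.006,0,0,0, 0.3,0,0,0,0,0,0]'
python3 -m jog '[0.3,0,0,0.002,0,0,0, 0.3,0,0,0,0,0,0, 0.68,0,0,0,0,0,0, 0.68,0,0,0,0,0,0, 0.68,0,0,0,0,0,0, 0.68,0,0,-0.03,0,0,0, 0.68,0,0,-0.05,0,0,0, 0.68,0,0,-0.05,0,0,0, 1,0,0,-0.05,0,0,0, 1,0.03,-0.02,-0.05,0,0,0]'
python3 -m jog '[1,0.05,-0.002,0,0,0,0, 1,0.05,0,0,0,0,0, 1,0.04,0,0,0,0,0, 1,0,0,0,0,0,0, 1,0,0,0,0,0,0]'
python3 -c "
from h import *
p,o=snap('wrist','w6',None,1.5)
need([.44,-.09,.25])"
```

```text
t: 20.4
tool_pos: [0.4397, -0.2682, 0.0307]
tool_rot: [2.235, 2.204, 0.0]
contact_force: [0.3, -0.2, -1.5]
opening: 0.0431
t: 21.65
tool_pos: [0.4191, -0.2377, 0.259]
tool_rot: [2.239, 2.204, -0.0]
contact_force: [-0.2, 0.4, 0.2]
opening: 0.0855
t: 22.28
tool_pos: [0.4191, -0.0975, 0.2572]
tool_rot: [2.237, 2.205, -0.001]
contact_force: [0.9, -0.4, 0.4]
opening: 0.085
now [ 0.4191 -0.0978  0.2572] jaw -0.9 tilt [-0. -0.] q6 -0.39 t 22.32 -> shift mm [ 8.2 20.8  7.2] turn z None
```

View pics/w6.png

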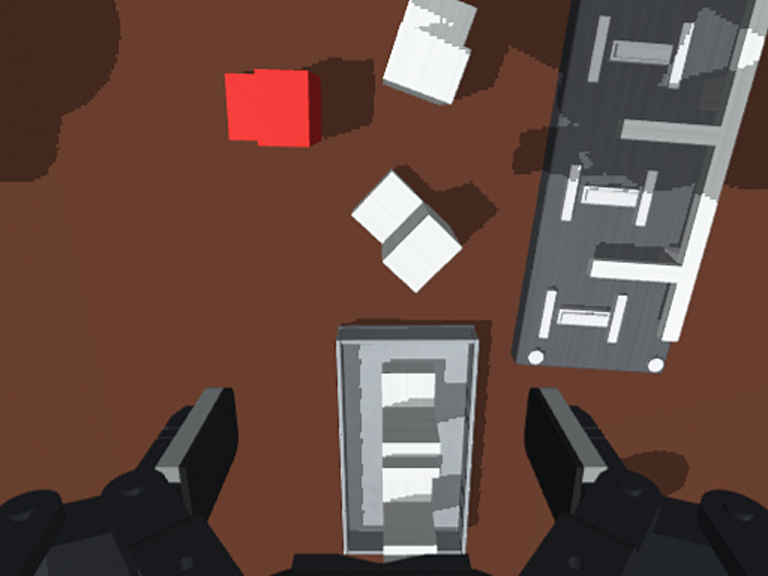

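Both parts stand upright in the tray at (410,395) and (410,490). b3's stem is at (422,250), its toe at (388,207). b2's stem is at (425,65), and all three stations are empty.

Run:
```python
from h import *
p,o=snap("wrist")
b=fit(p,o,[[.022,.032,.02],[-.022,.032,.02],[.022,0,.07],[.022,-.032,.07],[-.022,-.032,.07],[-.022,0,.07]],np.array([[391,170],[351,215],[427,205],[462,248],[417,292],[382,262]])/1.5,[.439,-.092,.7])
need(fx(b,[0,-.016,.024]),np.degrees(b[2]))
f=fit(p,o,[[0,-.096,.031],[0,0,.031],[0,.096,.031]],np.array([[583,318],[611,196],[641,53]])/1.5,[.586,-.074,-.085])
```

```text
pose [ 0.4344 -0.0925] yaw deg 46.8 res px [-0.4  0.2 -0.1 -0.5  0.4  4.9  0.1 -2.5 -0.2 -1.2  0.2 -1.2]
now [ 0.4191 -0.098   0.2572] jaw -0.9 tilt [-0. -0.] q6 -0.39 t 22.38 -> shift mm [ -5.   27.1 233.2] turn z -47.7
pose [ 0.5848 -0.0746] yaw deg -5.0 res px [ 0.3  0.6 -0.7  0.4  0.3 -0.8]
```

```bash
python3 -m jog '[1,-0.005,0.027,0.03,0,0,0, 1,0,0,0,0,0,-10, 1,0,0,0,0,0,-10, 1,0,0,0,0,0,-10, 1,0,0,0,0,0,-10, 1,0,0,0,0,0,-6, 1,0,0,0.05,0,0,0, 1,0,0,0,0,0,0, 1,0,0,0,0,0,0]'
python3 -c "
from h import *
need(fx([.4344,-.0925,np.radians(46)],[0,-.016,.024]),46)
p,o=snap('wrist','w7',None,1.2)"
```

```text
t: 23.5
tool_pos: [0.4464, -0.1033, 0.1783]
tool_rot: [1.199, 2.903, -0.0]
contact_force: [-0.1, 0.4, 0.9]
opening: 0.0853
now [ 0.4464 -0.1033  0.1783] jaw 45.1 tilt [ 0.001 -0.   ] q6 -1.18 t 23.5 -> shift mm [  0.2  -0.6 154.3] turn z -0.9
```

View pics/w7.png

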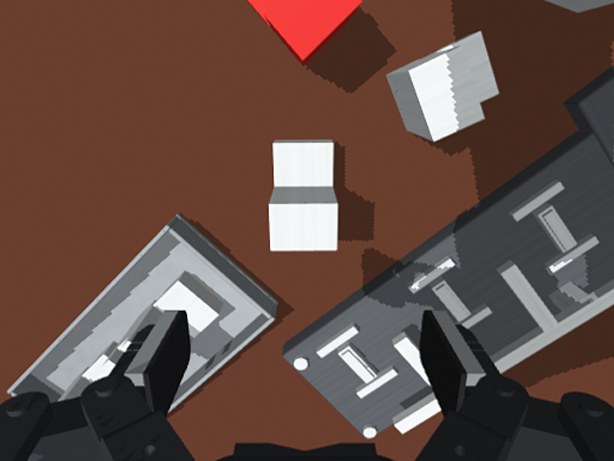

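b3 is square to the tool, stem at (304,227) and toe at (303,165), toe pointing away from the gripper. Verify the centre, then descend.

```bash
python3 - <<'E'
from h import *
p,o=snap("wrist")
c=ray(p,np.array([304,227])/1.2,.07,o); need([c[0],c[1],.024],46)
E
python3 -m jog '[1,0,0,0.05,0,0,-0.9, 1,0,0,0.05,0,0,0, 1,0,0,0.04,0,0,0, 1,0,0,0.014,0,0,0, 1,0,0,0,0,0,0, 0.3,0,0,0,0,0,0, 0.3,0,0,0,0,0,0, 0.3,0,0,0,0,0,0, 0.3,0,0,0,0,0,0, 0.3,0,0,0,0,0,0]' 80
```

```text
now [ 0.4471 -0.1033  0.1795] jaw 45.1 tilt [ 0.003 -0.001] q6 -1.18 t 23.6 -> shift mm [ -0.4  -0.7 155.5] turn z -0.9
t: 24.85
tool_pos: [0.4476, -0.1033, 0.0252]
tool_rot: [1.173, 2.91, -0.0]
contact_force: [-0.2, -0.5, 7.8]
opening: 0.0431
```

```bash
python3 -m jog '[0.3,0,0,-0.02,0,0,0, 0.3,0,0,-0.04,0,0,0, 0.3,0,0,-0.04,0,0,0, 0.3,0,0,-0.04,0,0,0, 0.3,0,0,0,0,0,10, 0.3,0,0,0,0,0,10, 0.3,0,0,0,0,0,10, 0.3,0,0,0,0,0,10, 0.3,0,0,0,0,0,10, 0.3,0,0,0,0,0,0.9]'
python3 -m jog '[0.3,0,0,0,0,0,0, 0.3,0,0,0,0,0,0]'
python3 - <<'E'
from h import *
f=[.5860,-.0738,np.radians(-4.85)]
need(fx(f,[0,-.112,.085]),-4.85)
E
```

```text
t: 26.1
tool_pos: [0.4452, -0.1022, 0.1622]
tool_rot: [-2.31, -2.126, 0.001]
contact_force: [-0.4, -0.4, -4.8]
opening: 0.0429
t: 26.35
tool_pos: [0.4458, -0.1025, 0.1631]
tool_rot: [-2.311, -2.127, 0.0]
contact_force: [0.1, 0.5, -4.2]
opening: 0.0434
now [ 0.4458 -0.1025  0.1631] jaw -4.8 tilt [-0.  0.] q6 -0.31 t 26.35 -> shift mm [-71.8 137.2  78. ] turn z 0.1
```

```bash
python3 -m jog '[0.3,-0.018,0.034,0,0,0,0, 0.3,-0.018,0.034,0,0,0,0, 0.3,-0.018,0.034,0,0,0,0, 0.3,-0.018,0.035,0,0,0,0, 0.3,0,0,0.03,0,0,0, 0.3,0,0,0.03,0,0,0, 0.3,0,0,0.018,0,0,0, 0.3,0,0,0,0,0,0, 0.3,0,0,0,0,0,0]'
python3 - <<'E'
from h import *
f=[.5860,-.0738,np.radians(-4.85)]
need(fx(f,[0,-.112,.045]),-4.85)
p,o=snap("wrist","w8",None,1.5)
E
```

```text
t: 27.48
tool_pos: [0.5774, -0.1862, 0.0868]
tool_rot: [2.311, 2.125, 0.001]
contact_force: [0.6, -0.0, -1.9]
opening: 0.0431
now [ 0.5774 -0.1862  0.0868] jaw -4.8 tilt [ 0.002 -0.001] q6 -0.35 t 27.48 -> shift mm [ 0.8 -1.  41.8] turn z 0.0
```

View pics/w8.png

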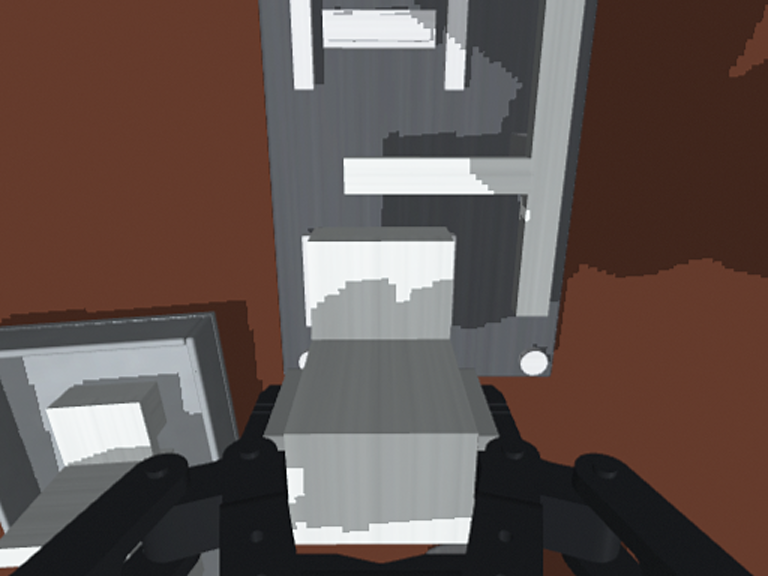

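Held block's toe front edge is at row 240 (308–455), station 1's key spans (323–435, 8–47), and station 0's tongue covers rows 158–194. Check the offsets from these.

Run:
```python
from h import *
p,o=snap("wrist")
f=[.5860,-.0738,np.radians(-4.85)]
def loc(u,z):
    w=ray(p,np.array(u)/1.5,z,o)[:2]-f[:2];c,s=np.cos(f[2]),np.sin(f[2]);return np.round([1000*(c*w[0]+s*w[1]),1000*(-s*w[0]+c*w[1])],1)
zb=o["tool_pos"][2]-.0252
print("key1 L/R",loc((323,27),.031),loc((435,27),.031),"key rows",loc((379,9),.031),loc((379,46),.031))
print("toe L/R",loc((308,240),zb+.02),loc((455,240),zb+.02))
print("tongue tip",loc((344,194),.051),loc((344,158),.051),"stop1 inner",loc((313,85),.026),loc((446,85),.026))
need(fx(f,[0,-.112,.045]),-4.85)
```

```text
key1 L/R [-19.7  -0.2] [19.8 -0.2] key rows [0.  5.4] [ 0.  -6.3]
toe L/R [-21.3 -64.7] [ 22.7 -64.7]
tongue tip [-12.3 -55.8] [-12.  -43.5] stop1 inner [-24.7 -19.1] [ 25.1 -19.1]
now [ 0.5776 -0.1863  0.0873] jaw -4.8 tilt [ 0.003 -0.001] q6 -0.35 t 27.57 -> shift mm [ 0.9 -1.3 42.3] turn z 0.0
```

```bash
python3 -m jog '[0.3,0.0008,-0.001,0.01,0,0,0, 0.3,0,0,0.012,0,0,0, 0.3,0,0,0.006,0,0,0, 0.3,0,0,0.005,0,0,0, 0.3,0,0,0.004,0,0,0, 0.3,0,0,0.003,0,0,0, 0.3,0,0,0,0,0,0]'
python3 -m jog '[0.3,0,0,0.002,0,0,0, 0.3,0,0,0,0,0,0]'
```

```text
t: 28.45
tool_pos: [0.5758, -0.1851, 0.0455]
tool_rot: [2.313, 2.126, 0.0]
contact_force: [-0.2, -0.7, -2.8]
opening: 0.0431
t: 28.7
tool_pos: [0.5759, -0.1851, 0.0453]
tool_rot: [2.313, 2.126, -0.0]
contact_force: [-4.1, 2.1, 5.9]
opening: 0.0433
```

Seated: z matches the expected 0.0452 m, and contact force has turned upward. Release and go to b2.

```bash
python3 -m jog '[0.66,0,0,0,0,0,0, 0.66,0,0,0,0,0,0, 0.66,0,0,0,0,0,0, 0.66,0,0,-0.03,0,0,0, 0.66,0,0,-0.05,0,0,0, 1,0,0,-0.05,0,0,0, 1,0.05,-0.03,-0.01,0,0,6, 1,0.05,-0.03,0,0,0,6, 1,0.05,-0.03,0,0,0,0, 1,0.04,-0.03,0,0,0,0]'
python3 -m jog '[1,0,0,0,0,0,0, 1,0,0,0,0,0,0]'
python3 - <<'E'
from h import *
b=[.454,.029,np.radians(-17)]
need(fx(b,[0,-.016,.19]),-17)
p,o=snap("wrist","w9",None,1.2)
E
```

```text
t: 29.95
tool_pos: [0.4977, 0.0274, 0.1835]
tool_rot: [2.522, 1.873, 0.001]
contact_force: [1.0, -0.1, 0.2]
opening: 0.0853
t: 30.2
tool_pos: [0.4986, 0.0254, 0.1835]
tool_rot: [2.522, 1.873, 0.0]
contact_force: [-0.6, 0.4, 0.5]
opening: 0.0853
now [0.4986 0.0254 0.1835] jaw -16.8 tilt [ 0.001 -0.001] q6 0.2 t 30.2 -> shift mm [-25.4 -43.8  -6.6] turn z 0.2
```

View pics/w9.png

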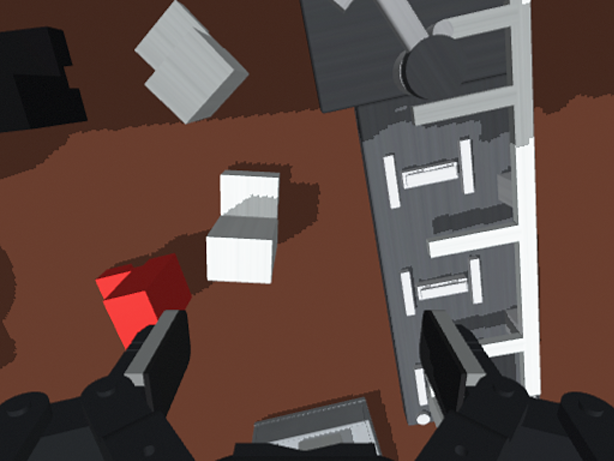

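b2: stem top corners (210,236), (274,239), (271,283), (206,278), toe end at (222,172)–(279,174), toe pointing away from the gripper. b1 is at (190,60). I have two views left.

Run:
```python
from h import *
p,o=snap("wrist")
b=fit(p,o,[[-.022,0,.07],[.022,0,.07],[.022,-.032,.07],[-.022,-.032,.07],[-.022,.032,.02],[.022,.032,.02]],np.array([[210,236],[274,239],[271,283],[206,278],[222,173],[279,175]])/1.2,[.454,.029,-.3])
need(fx(b,[0,-.016,.024]),np.degrees(b[2]))
```

```text
pose [0.454  0.0283] yaw deg -20.8 res px [-1.9 -0.9 -0.6  0.1  0.2 -0.9  1.8 -0.   0.1  0.1  0.7  1.7]
now [0.4988 0.0247 0.1834] jaw -16.9 tilt [ 0. -0.] q6 0.2 t 30.3 -> shift mm [-25.5 -45.1 159.4] turn z 3.9
```

```bash
python3 -m jog '[0.8,-0.0255,-0.045,0.0,0,0,0, 0.8,0,0,0.04,0,0,3.9, 0.8,0,0,0.05,0,0,0, 0.8,0,0,0.04,0,0,0, 0.8,0,0,0.025,0,0,0, 0.8,0,0,0.004,0,0,0, 0.8,0,0,0,0,0,0]'
python3 -c "
from h import *
need(fx([.454,.0283,np.radians(-20.8)],[0,-.016,.024]),-20.8)"
python3 -m jog '[0.3,0,0,0,0,0,0, 0.3,0,0,0,0,0,0, 0.3,0,0,0,0,0,0, 0.3,0,0,0,0,0,0, 0.3,0,0,0,0,0,0]' 80
```

```text
t: 31.18
tool_pos: [0.4487, 0.0136, 0.025]
tool_rot: [2.585, 1.784, 0.001]
contact_force: [-0.0, 0.5, 0.4]
opening: 0.0683
now [0.4487 0.0136 0.025 ] jaw -20.8 tilt [ 0.001 -0.   ] q6 0.23 t 31.18 -> shift mm [-0.4 -0.2  1. ] turn z 0.0
t: 31.8
tool_pos: [0.4496, 0.014, 0.0261]
tool_rot: [2.583, 1.784, 0.004]
contact_force: [-0.8, -1.5, 6.3]
opening: 0.0433
```

```bash
python3 -m jog '[0.3,0,0,-0.02,0,0,0, 0.3,0,0,-0.04,0,0,0, 0.3,0,0,-0.04,0,0,0, 0.3,0,0,-0.03,0,0,0, 0.3,0,0,0,0,0,-8, 0.3,0,0,0,0,0,-8, 0.3,-0.023,0.036,0,0,0,0, 0.3,-0.023,0.036,0,0,0,0, 0.3,-0.023,0.036,0,0,0,0, 0.3,-0.023,0.035,0,0,0,0]'
python3 -m jog '[0.3,0,0,0.03,0,0,0, 0.3,0,0,0.03,0,0,0, 0.3,0,0,0.01,0,0,0, 0.3,0,0,0,0,0,0, 0.3,0,0,0,0,0,0]'
python3 - <<'E'
from h import *
f=[.5860,-.0738,np.radians(-4.85)]
p,o=snap("wrist")
need(fx(f,[0,-.016,.046]),-4.85)
# find toe front edge by brightness/edges: report column profile edges of held block relative to earlier picture
g=cv2.cvtColor(cv2.resize(p["image"],None,fx=1.5,fy=1.5),cv2.COLOR_BGR2GRAY).astype(int)
r=cv2.cvtColor(cv2.imread("pics/w8.png"),cv2.COLOR_BGR2GRAY).astype(int)
for im in (r,g):
    col=im[215:262,340:420].mean(1);print("rows",[215+i for i in np.argsort(-np.abs(np.diff(col)))[:3]])
    row=np.diff(im[244:256,:].mean(0));print("cols",[290+i for i in np.argsort(-np.abs(row[290:330]))[:2]],[440+i for i in np.argsort(-np.abs(row[440:475]))[:2]])
    c2=np.diff(im[330:350,350:410].mean(1)); print("stem row",330+np.argmax(np.abs(c2)))
E
```

```text
t: 33.05
tool_pos: [0.5829, -0.0896, 0.1528]
tool_rot: [-2.309, -2.127, 0.002]
contact_force: [-0.5, 1.0, -3.9]
opening: 0.0432
t: 33.67
tool_pos: [0.5838, -0.0893, 0.0858]
tool_rot: [2.309, 2.127, 0.002]
contact_force: [0.4, -0.4, -2.6]
opening: 0.0429
now [ 0.584  -0.0894  0.0861] jaw -4.7 tilt [ 0.003 -0.001] q6 -0.2 t 33.73 -> shift mm [-0.3  0.6 40.1] turn z 0.1
rows [np.int64(241), np.int64(240), np.int64(226)]
cols [np.int64(302), np.int64(301)] [np.int64(454), np.int64(453)]
stem row 338
rows [np.int64(243), np.int64(244), np.int64(242)]
cols [np.int64(305), np.int64(306)] [np.int64(460), np.int64(459)]
stem row 341
```

```bash
python3 -m jog '[0.3,0.0005,0,0.01,0,0,0, 0.3,0,0,0.012,0,0,0, 0.3,0,0,0.006,0,0,0, 0.3,0,0,0.004,0,0,0, 0.3,0,0,0.004,0,0,0, 0.3,0,0,0.003,0,0,0, 0.3,0,0,0,0,0,0]'
python3 -m jog '[0.3,0,0,0.002,0,0,0, 0.3,0,0,0,0,0,0]'
python3 -c "
from h import *
f=[.5860,-.0738,np.radians(-4.85)]
need(fx(f,[0,-.016,.046]),-4.85)"
```

```text
t: 34.6
tool_pos: [0.5833, -0.0888, 0.0462]
tool_rot: [2.311, 2.128, 0.0]
contact_force: [-1.9, 0.4, 2.7]
opening: 0.0431
t: 34.85
tool_pos: [0.5833, -0.0889, 0.0461]
tool_rot: [-2.311, -2.128, 0.001]
contact_force: [-8.8, 1.4, 13.9]
opening: 0.0435
now [ 0.5833 -0.0889  0.0461] jaw -4.7 tilt [-0. -0.] q6 -0.19 t 34.85 -> shift mm [-0.8  1.4  0.1] turn z 0.1
```

```bash
python3 -m jog '[0.66,0,0,0,0,0,0, 0.66,0,0,0,0,0,0, 0.66,0,0,0,0,0,0, 0.66,0,0,-0.03,0,0,0, 0.66,0,0,-0.05,0,0,0, 0.8,0,0,-0.05,0,0,0, 1,0.05,-0.037,-0.01,0,0,0, 1,0.05,-0.037,0,0,0,0, 1,0.05,-0.037,0,0,0,0, 1,0.042,-0.034,0,0,0,0]'
python3 -m jog '[1,0,0,0,0,0,-10.5, 1,0,0,0,0,0,-10.5, 1,0,0,0,0,0,-10.5, 1,0,0,0,0,0,-10.5, 1,0,0,0,0,0,0, 1,0,0,0,0,0,0]'
python3 -c "
from h import *
need([.455,.115,.19],37)
p,o=snap('wrist','w10',None,1.5)
p,o=snap('top')
print([ (np.round(b['box']),round(b['p'],2)) for b in ctrl.boxes_of('tray_in',p)])"
```

```text
t: 36.1
tool_pos: [0.4532, 0.1157, 0.1831]
tool_rot: [2.311, 2.128, 0.001]
contact_force: [0.5, 0.7, 0.2]
opening: 0.0855
t: 36.85
tool_pos: [0.4544, 0.1142, 0.1831]
tool_rot: [-1.399, -2.813, 0.0]
contact_force: [-0.5, 0.3, -0.8]
opening: 0.0852
now [0.4544 0.1142 0.1831] jaw 37.1 tilt [-0.  0.] q6 -0.56 t 36.85 -> shift mm [ 0.3  1.  -6.9] turn z 0.1
[(array([310., 164.,  30.,  24.]), 0.67), (array([354., 217.,  83.,  45.]), 0.55)]
```

View pics/w10.png

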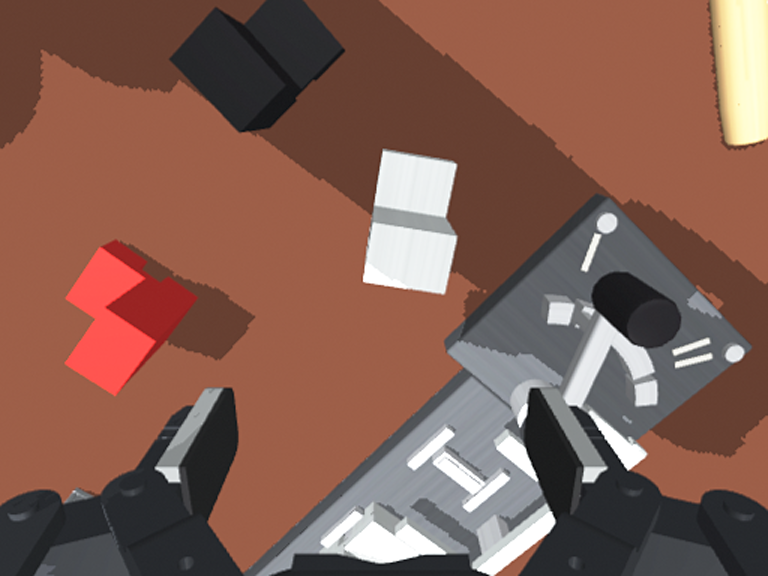

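b1: stem corners (375,221), (457,235), (445,295), (363,281), toe end (383,149)–(457,163), toe pointing away from the gripper. The black block is at (255,60) and red at (130,320). The knob is at (650,318), so I'll compute the lever angle.

Run:
```python
from h import *
p,o=snap("wrist")
b=fit(p,o,[[-.022,0,.07],[.022,0,.07],[.022,-.032,.07],[-.022,-.032,.07],[-.022,.032,.02],[.022,.032,.02]],np.array([[375,221],[457,235],[445,295],[363,281],[383,149],[457,163]])/1.5,[.457,.13,.5])
need(fx(b,[0,-.016,.024]),np.degrees(b[2]))
f=[.5860,-.0738,np.radians(-4.85)]
for l in (.25,.75,1.0,1.15,1.25): 
    a=np.pi/2+l-.75;print(l,np.round(proj(p,[fx(f,[.095*np.cos(a),.17+.095*np.sin(a),z]) for z in (.102,.056)],o)*1.5).tolist())
```

```text
pose [0.4518 0.1471] yaw deg 27.5 res px [-1.   0.3  0.4  0.4 -0.2 -1.3  0.4 -0.7  0.4  1.   0.2  0.3]
now [0.4544 0.1142 0.1832] jaw 37.2 tilt [-0.  0.] q6 -0.56 t 37.05 -> shift mm [ 12.1  15.1 159.2] turn z 9.8
0.25 [[757.0, 431.0], [704.0, 385.0]]
0.75 [[723.0, 363.0], [673.0, 326.0]]
1.0 [[689.0, 338.0], [643.0, 304.0]]
1.15 [[664.0, 327.0], [622.0, 294.0]]
1.25 [[646.0, 322.0], [606.0, 290.0]]
```

The lever reads about 1.22 rad, in the open notch. Grasp b1.

```bash
python3 -m jog '[0.8,0.012,0.015,0.0,0,0,0, 0.8,0,0,0.04,0,0,9.8, 0.8,0,0,0.05,0,0,0, 0.8,0,0,0.04,0,0,0, 0.8,0,0,0.025,0,0,0, 0.8,0,0,0.004,0,0,0, 0.8,0,0,0,0,0,0]'
python3 -c "
from h import *
need(fx([.4518,.1471,np.radians(27.5)],[0,-.016,.024]),27.5)"
python3 -m jog '[0.3,0,0,0,0,0,0, 0.3,0,0,0,0,0,0, 0.3,0,0,0,0,0,0, 0.3,0,0,0,0,0,0, 0.3,0,0,0,0,0,0]' 80
python3 -c "
from h import *
f=[.5860,-.0738,np.radians(-4.85)]
need(fx(f,[0,.08,.09]),-4.85)"
```

```text
t: 37.92
tool_pos: [0.4597, 0.1329, 0.0249]
tool_rot: [1.63, 2.685, 0.001]
contact_force: [-0.4, 0.0, 0.4]
opening: 0.0681
now [0.4597 0.1329 0.0249] jaw 27.5 tilt [0.001 0.   ] q6 -0.35 t 37.92 -> shift mm [ 0.3 -0.4  0.9] turn z -0.0
t: 38.55
tool_pos: [0.4607, 0.1329, 0.0261]
tool_rot: [1.629, 2.683, 0.003]
contact_force: [-0.9, -0.4, 6.6]
opening: 0.0434
now [0.4607 0.1329 0.0261] jaw 27.5 tilt [0.003 0.   ] q6 -0.35 t 38.55 -> shift mm [-173.7   58.7  -63.5] turn z 32.3
```

```bash
python3 -m jog '[0.3,0,0,-0.02,0,0,0, 0.3,0,0,-0.04,0,0,0, 0.3,0,0,-0.04,0,0,0, 0.3,0,0,-0.03,0,0,0, 0.3,0,0,-0.01,0,0,10, 0.3,0,0,0,0,0,10, 0.3,0,0,0,0,0,10, 0.3,0,0,0,0,0,2.3, 0.3,-0.029,0.035,0,0,0,0, 0.3,-0.029,0.036,0,0,0,0]'
python3 -m jog '[0.3,-0.029,0.036,0,0,0,0, 0.3,-0.028,0.035,0,0,0,0, 0.3,0,0,0.03,0,0,0, 0.3,0,0,0.03,0,0,0, 0.3,0,0,0.02,0,0,0, 0.3,0,0,0,0,0,0, 0.3,0,0,0,0,0,0]'
python3 - <<'E'
from h import *
f=[.5860,-.0738,np.radians(-4.85)]
p,o=snap("wrist","w11",None,1.5)
need(fx(f,[0,.08,.046]),-4.85)
g=cv2.cvtColor(cv2.imread("pics/w11.png"),cv2.COLOR_BGR2GRAY).astype(int)
col=g[215:262,340:420].mean(1);print("rows",[215+i for i in np.argsort(-np.abs(np.diff(col)))[:5]])
row=np.diff(g[244:256,:].mean(0));print("cols",[285+i for i in np.argsort(-np.abs(row[285:330]))[:4]],[440+i for i in np.argsort(-np.abs(row[440:475]))[:4]])
E
```

```text
t: 39.8
tool_pos: [0.5248, 0.0687, 0.1633]
tool_rot: [-2.311, -2.127, 0.001]
contact_force: [-0.1, -0.5, -3.3]
opening: 0.043
t: 40.67
tool_pos: [0.5917, 0.0063, 0.0854]
tool_rot: [2.312, 2.125, 0.002]
contact_force: [0.4, 0.1, -3.1]
opening: 0.0431
now [0.5921 0.0063 0.0859] jaw -4.8 tilt [ 0.003 -0.   ] q6 -0.03 t 40.73 -> shift mm [-0.3  0.6 39.9] turn z 0.0
rows [np.int64(239), np.int64(240), np.int64(225), np.int64(226), np.int64(241)]
cols [np.int64(306), np.int64(307), np.int64(303), np.int64(305)] [np.int64(460), np.int64(461), np.int64(459), np.int64(462)]
```

```bash
python3 -m jog '[0.3,-0.0004,0,0.01,0,0,0, 0.3,0,0,0.012,0,0,0, 0.3,0,0,0.006,0,0,0, 0.3,0,0,0.004,0,0,0, 0.3,0,0,0.004,0,0,0, 0.3,0,0,0.003,0,0,0, 0.3,0,0,0,0,0,0]'
python3 -m jog '[0.3,0,0,0.0015,0,0,0, 0.3,0,0,0,0,0,0]'
python3 -c "
from h import *
f=[.5860,-.0738,np.radians(-4.85)]
need(fx(f,[0,.08,.046]),-4.85)"
```

```text
t: 41.6
tool_pos: [0.5913, 0.0059, 0.0461]
tool_rot: [2.313, 2.126, 0.0]
contact_force: [-2.6, 0.3, 3.7]
opening: 0.0428
t: 41.85
tool_pos: [0.5913, 0.0058, 0.0461]
tool_rot: [-2.313, -2.126, 0.0]
contact_force: [-7.8, 0.1, 10.9]
opening: 0.0433
now [0.5913 0.0058 0.0461] jaw -4.8 tilt [-0. -0.] q6 -0.03 t 41.85 -> shift mm [0.2 1.5 0.1] turn z 0.0
```

```bash
python3 -m jog '[0.66,0,0,0,0,0,0, 0.66,0,0,0,0,0,0, 0.66,0,0,0,0,0,0, 0.66,0,0,-0.03,0,0,0, 0.66,0,0,-0.05,0,0,0, 0.75,0,0,-0.05,0,0,0, 0.75,0,0,-0.02,0,0,0, 0.75,0.058,-0.014,0,0,0,0, 0.75,0.058,-0.014,0,0,0,0, 0.75,0.058,-0.013,0,0,0,0]'
python3 -m jog '[0.75,0,0,0,0,0,0, 0.75,0,0,0,0,0,0]'
python3 - <<'E'
from h import *
need([.565,.1828,.065],-4.85)
f=[.5860,-.0738,np.radians(-4.85)]
p,o=snap("wrist","w12")
g=p["image"].max(2)
a=np.pi/2+.5;X=[fx(f,[.095*np.cos(a),.17+.095*np.sin(a),z]) for z in (.102,.056)]
u=proj(p,X,o);print("pred",np.round(u))
u=u[0].astype(int);w=g[u[1]-40:u[1]+40,u[0]-45:u[0]+45]<45
n,l,s,c=cv2.connectedComponentsWithStats(w.astype(np.uint8));print([(s[i].tolist(),np.round(c[i]+[u[0]-45,u[1]-40],1)) for i in range(1,n) if s[i][4]>80])
E
```

```text
t: 43.1
tool_pos: [0.5637, 0.1841, 0.1923]
tool_rot: [-2.313, -2.124, 0.002]
contact_force: [0.3, -0.1, -0.1]
opening: 0.064
t: 43.35
tool_pos: [0.5642, 0.1824, 0.1925]
tool_rot: [-2.312, -2.126, 0.003]
contact_force: [1.1, 0.6, -1.2]
opening: 0.0642
now [0.5642 0.1824 0.1925] jaw -4.8 tilt [-0.002 -0.001] q6 0.27 t 43.35 -> shift mm [  0.5   0.9 127.5] turn z 0.1
pred [[252. 196.]
 [252. 178.]]
[([33, 7, 36, 28, 457], array([256.4, 173.2]))]
```

```bash
python3 -m jog '[0.75,0,0.001,0.04,0,0,0, 0.75,0,0,0.05,0,0,0, 0.75,0,0,0.0375,0,0,0, 0.75,0,0,0,0,0,0, 0.2,0,0,0,0,0,0, 0.2,0,0,0,0,0,0, 0.2,0,0,0,0,0,0, 0.2,0,0,0,0,0,0, 0.2,0,0,0,0,0,0]' 40
python3 -c "
from h import *
need([.5664,.1829,.065],-4.85)"
```

```text
t: 44.52
tool_pos: [0.5668, 0.1828, 0.0692]
tool_rot: [2.312, 2.125, 0.003]
contact_force: [-3.8, -0.7, 6.2]
opening: 0.0268
now [0.5668 0.1828 0.0692] jaw -4.8 tilt [0.002 0.   ] q6 0.27 t 44.52 -> shift mm [ 0.  -0.4  4.2] turn z 0.0
```

Knob gripped. Reverse arc into the clamp notch.

```bash
python3 -m jog '[0.2,0.0041,0.0085,0,0,0,0, 0.2,0.0033,0.0089,0,0,0,0, 0.2,0.0023,0.0092,0,0,0,0, 0.2,0.0014,0.0094,0,0,0,0, 0.2,0.0005,0.0095,0,0,0,0, 0.2,-0.0005,0.0095,0,0,0,0, 0.2,-0.0014,0.0094,0,0,0,0, 0.2,-0.0023,0.0092,0,0,0,0, 0.2,-0.0033,0.0089,0,0,0,0, 0.2,-0.0041,0.0085,0,0,0,0]'
python3 -m jog '[0.2,0,0,0,0,0,0, 0.2,0,0,0,0,0,0]'
python3 -m jog '[0.6,0,0,0,0,0,0, 0.6,0,0,0,0,0,0, 0.6,0,0,-0.04,0,0,0, 0.6,0,0,-0.05,0,0,0, 1,0,0,-0.05,0,0,0, 1,-0.03,-0.03,-0.05,0,0,0, 1,-0.05,-0.02,0,0,0,0, 1,-0.05,0,0,0,0,0, 1,0,0,0,0,0,0, 1,0,0,0,0,0,0]'
python3 - <<'E'
from h import *
f=[.5860,-.0738,np.radians(-4.85)]
pw,o=snap("wrist");pt,_=snap("top");ps,_=snap("scene")
a=np.pi/2-.5;print("knob pred",np.round(proj(pw,[fx(f,[.095*np.cos(a),.17+.095*np.sin(a),z]) for z in (.102,.056)],o)))
print("tongue tips clamp pred",np.round(proj(pw,[fx(f,[-.012,y+.028,.051]) for y in (.096,0,-.096)],o)))
t=cv2.resize(pt["image"][110:260,300:420],None,fx=2.4,fy=2.4,interpolation=cv2.INTER_CUBIC)
s=cv2.resize(ps["image"][130:300,150:320],(288,216),interpolation=cv2.INTER_CUBIC)
im=np.zeros((576,800,3),np.uint8);im[:384,:512]=pw["image"];im[:360,512:]=t[:360,:288];im[360:576,512:]=s
im[384:,:512]=cv2.resize(pt["image"][100:290,80:420],(512,286),interpolation=cv2.INTER_AREA)[:192]
cv2.imwrite("pics/fin.png",im)
E
```

```text
t: 45.78
tool_pos: [0.6555, 0.1787, 0.0687]
tool_rot: [-2.309, -2.122, -0.005]
contact_force: [-5.4, 7.8, 2.3]
opening: 0.0267
t: 46.02
tool_pos: [0.6569, 0.178, 0.0687]
tool_rot: [-2.312, -2.122, -0.008]
contact_force: [-1.8, 7.2, 1.9]
opening: 0.027
t: 47.28
tool_pos: [0.5973, 0.0509, 0.2541]
tool_rot: [2.314, 2.125, 0.001]
contact_force: [0.2, 0.4, 0.2]
opening: 0.0854
knob pred [[312.  15.]
 [304.  23.]]
tongue tips clamp pred [[242. 161.]
 [243. 243.]
 [244. 312.]]
```

View pics/fin.png

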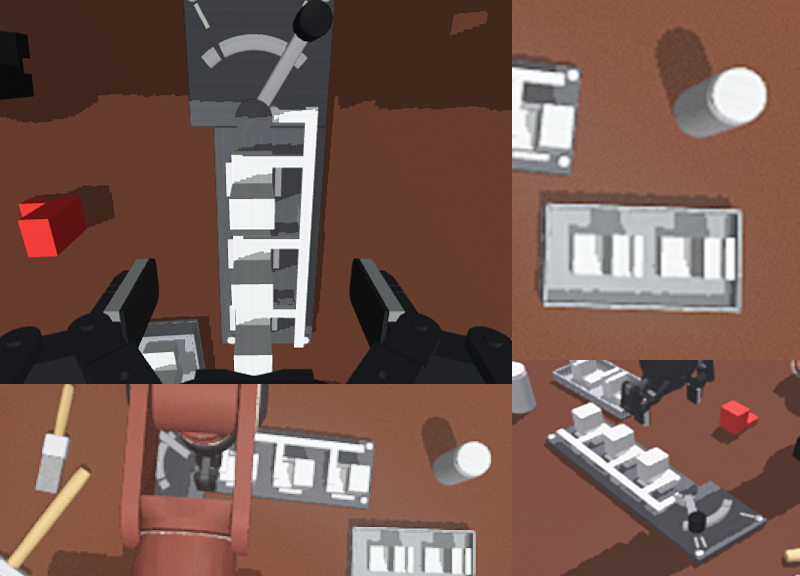

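The composite shows the knob at (315,18), against a predicted (312,15) for the clamp notch. The tongues are over the toes at rows 161, 244 and 313, predicted 161, 243 and 312. Three flat-topped blanks are seated, and both parts stand in the tray. Handing in.

```bash
python3 -c "
from station import ctrl
print(ctrl.finish_job())"
```

```text
the job is handed in; nothing more can be done
None
```

I changed over the fixture and handed the job in after about 47 s of robot time. I opened the lever, stood both finished parts (from stations 1 and 2) upright in the tray, and set the three raw blanks on stations 0, 1 and 2, toe to +y. I threw the lever back into the clamp notch last.

**Final picture:**
- The knob is within about 4 px of its predicted place in the clamp notch.
- All three tongues lie over the toes within a pixel or two of prediction.
- Both parts stand in the tray.
- The can, brush, red and black look-alikes, and the part of the hammer in view, look undisturbed. I never moved near the hammer.

**Seating:** each blank came to rest 20 mm above its height on the bench, to within 0.2 mm, which means the slot is fully down over the key.

**Where checks disagreed:**
- While open, the lever read about 1.22 rad (a tongue measured about 1.6 mm short), against 1.25 nominal. It was inside the detent and the tongues cleared the blocks.
- Position estimates for the fixture differed by up to 2 mm between grip contact and camera, within the fit's play.

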